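Lock a carved rosette on the spindle with packer, slotted washer and cap

ROBOT

A 6-joint arm with a two-finger parallel gripper is mounted at the origin on the work surface. World frame = base frame: x ahead of the robot, y to its left, z up, the work surface at z = 0. Lengths are in m, angles in rad, forces in N, time in s.
With the tool pointing down it reaches from about 0.3 to 0.775 m from the base axis. Payload 14.6 kg.
Tool frame: the origin (TCP) lies at the very end of the fingers, on their centre line; the grasp point (between the pads) lies 19 mm behind it; z points along the fingers, y is the line along which they close (so a half turn about z gives the same grasp; the last joint's range is limited). The gripper opens to 94 mm and grips with 3 to 60 N. Pads are 16 mm wide; open, the fingers measure 119 mm over their backs; the gripper's body (75 mm by 177 mm) begins 78 mm behind the grasp point.
Start: joints at [-1.247, 0.3, 1.521, -0, 1.321, -0.067], TCP at [0.21, -0.509, 0.205] pointing down, gripper open.
Joint ranges: [-3.03, 3.03], [-0.79, 2.21], [0.23, 2.52], [-1.04, 4.18], [0, 3.07], [-2.55, 2.55]. Speed limits (rad/s): [2.22, 2.22, 2.57, 3.14, 3.14, 3.14].

INTERFACE

Orientations are given as [roll, pitch, yaw] about the fixed x, y, z axes, in that order (R = Rz(yaw) Ry(pitch) Rx(roll)).
In Python, from station import ctrl, camera, camera_info, finder gives the robot as it stands.
- The arm moves only by the tool carry_out, never from a script. Its argument "motion" is a list of rows, each a list of 2 entries, a list of its own where there are three numbers: the shift along the tool's x, y, z as a fraction of full scale, then the turn about the tool's z as a fraction of full scale. A call has 1 to 12 rows; each row is the pose to reach, as a shift and turn from the pose commanded when the call began, along the tool's axes at that moment, turning the shorter way round; what a row does not reach only later rows make up. Full scale, the value 1, is 200 mm for a shift and 360 degrees for a turn. A row lasts 1/10 s, in which the tool goes at most 50 mm and 8.59 degrees, less where a joint would pass 70% of its speed; a pose out of reach is approached as far as the arm can. A call with a number of a shift or a turn outside -1 to 1 is refused whole. A call with a gripper value outside its range is refused whole. "hand" is the closure, from -1 (fully open) to 1 (shut), set as the call begins (left out, the last holds). The fingers move at their own pace and stop on an object; "force" is the grip in N (left out, the last holds). Time passes only in rows, so rows that repeat a pose let the fingers close. It gives the time, the measured TCP pose, the force, the opening and the grip force at its end, in the units of the state.
- ctrl.get_obs(): the state, without advancing time (a new reading comes with each control period).
- camera(name): name is "scene" or "top" or "wrist"; returns (picture, depth): 420x560x3 uint8, blue, green, red; 420x560 float32, m along the optical axis (not along the pixel's ray), 0 where there is no reading.
- camera_info(name): a dict with "camera_matrix" (3x3 intrinsics, pixels), "dist_coeffs" ([k1, k2, p1, p2, k3] as OpenCV has them; the pictures are not rectified), "origin" and "attitude" of the camera in the world. Camera axes: x right, y down, z forward; pixel columns grow to the right and rows downward; lengths in m; the calibration is good to about 2 mm. A picture is of the moment at which its call begins: read the wrist's pose just before it. camera_info takes no time and is no camera call; for the wrist camera it gives the pose at the moment of the call.
- ctrl.hand_in(): hands the job in; it is judged then, once.
Trained networks look in the newest picture that a camera, given by its name, has taken for a name from the list of things; names that differ only in an ending like _2 or _b are one class to them, and where a whole thing is asked for, a point or a joint stands for the part that bears it (a point fixed in the world has none). Each returns a list of dicts, best first, with "conf" (0 to 1); they miss things now and then, are a little off and sometimes report something else, mostly with a low value. They report only what shows in the picture. A call takes as long as a camera call. They do not tell look-alikes from the thing itself.
- finder.boxes_of(camera, query): "location" ([column, row] in pixels, amid what is visible of it).
- finder.cut_out(camera, query): "mask" (420x560 bool, what is visible of it) and "location" ([column, row] in pixels, amid what is visible of it).
- finder.pinpoint(camera, query): "location" ([column, row] in pixels: a listed point, or the origin of a listed thing).
The state is a dict: "time_s": time; "qpos": joint angles; "joint_vel": joint speeds; "tau": joint torques, N m; "ee_pos": TCP position; "eef_rot": TCP orientation; "force": force on the tool from outside, world axes, zero at the start; "moment": the same for the moment, N m; "grip_width": finger opening in m; "grip_force": force on a finger pad.
Only numpy, scipy, OpenCV 4.12 (cv2) and the standard library are available. Lean on these libraries where they do the work, as an engineer would, in place of code of your own. Each camera call takes 0.05 s, during which the arm holds its last target. There are 200 camera calls.

TASK

Lock the carved rosette down on the carving spindle: slide the dark wooden packer off its shelf until it is fully home around the spindle, on top of the rosette, then slide the brass slotted washer off the other shelf until it is fully home around the spindle on top of the packer, and then press the red cap down until it rests on the washer. Leave the other things on the bench where they are and let go of everything at the end.

Things in the scene. Friction and masses are not known exactly. Their poses are not given: they have to be found in the camera images.
- clamp: clamp station fixed to the bench: grey base plate 130 (x) by 370 mm (y), 12 mm thick, steel turntable and, in its middle, a vertical steel spindle 14 mm in diameter. Two straight aluminium shelves lead to the spindle: the packer's towards the station's +y, the washer's (20 mm higher) towards -y. Origin on the bench under the spindle's axis; z up
- packer_shelf (a point): on the top of the packer's shelf, mid width, at its inner end: 58 mm from the spindle's axis on the station's +y side, 53.5 mm above the bench. The shelf runs from here to 175 mm from the axis, flat, open at both ends, 62 mm wide between side rails (5 mm wide, 6 mm high) that guide the packer straight to the spindle. Inside it the packer steps down 1.5 mm onto the rosette
- washer_shelf (a point): the same for the washer's shelf: on the station's -y side, 58 mm from the axis, 73.5 mm above the bench; it also runs out to 175 mm, 62 mm wide between like rails. Inside it the washer steps down 1.5 mm onto the packer
- seat (a point): point on the spindle's axis at the height of the rosette's top, 52 mm above the bench; axes as clamp
- rosette: pale wooden carved rosette with 12 petals, about 108 mm across and 22 mm thick, with a 17 mm bore, already lying on the turntable around the spindle, loose. Flat top 88 mm across (petals 5 mm lower). Origin at the centre of its underside (30 mm above the bench); z up
- packer: slotted packer of dark wood: flat fork 60 mm wide (x), 64 mm long (y), 20 mm thick, with an 18 mm slot from its -y edge to just past its middle. Origin on the underside at the middle, on the spindle axis when home; flat solid back edge at +32 mm y. Under 0.2 kg. On its shelf, slot to the spindle, y along the station's +y. Cannot go in once the washer is in its place
- washer: slotted washer of brass: flat fork 60 mm wide (x), 64 mm long (y), 10 mm thick, with an 18 mm slot from its -y edge to just past its middle. Origin on the underside at the middle, on the spindle axis when home; flat solid back edge at +32 mm y. Under 0.4 kg. On its shelf, slot to the spindle, y along the station's -y. Without the packer it drops and blocks it
- cap (a joint): red clamp cap's travel down the spindle in m: 0 fully up (underside 94 mm above the bench), grows as it is pressed; starts at 0 to 0.005; about 0.012 when on the washer on the packer; at most 0.018. Slides stiffly (about 4 N), stays where left, stops dead on the washer
- cap_top (a point): middle of the flat top of the red cap, which is 36 mm in diameter and 28 mm high, on the spindle's axis (122 mm above the bench when fully up)
- carving1: bystander: small pale carved rosette with 12 petals, about 89 mm across, 24 mm high, loose on the bench beyond the station; origin at the centre of its underside
- carving2: bystander: like carving1 with 8 petals
- bottle: bystander: amber drinking bottle with an orange cap, 66 mm in diameter, 190 mm high, standing on the bench to the left; origin at the centre of its underside
- gouge: bystander: screwdriver-like hand tool with a red handle and steel blade lying on the bench to the right, about 0.2 m long along its x; origin on its underside
Not all that is in view belongs to the job. Of the things like the packer, leave any that is orange or pink; of the rest the smaller one is meant.

How it is judged:
On the way, in this order (a step that is already met when the one before it is completed fails the run):
1. the packer is fully home around the spindle, flat on the rosette (horizontal distance between packer and seat below 0.005 m and z of packer in the frame of seat between -0.004 and 0.004 m and angle between packer's own z axis and vertical below 0.1 rad), for 0.2 s.
2. then the washer is fully home around the spindle, flat on the packer (all of step 1 and horizontal distance between washer and seat below 0.005 m and z of washer in the frame of seat between 0.016 and 0.024 m and angle between washer's own z axis and vertical below 0.1 rad), for 0.2 s.
3. then the cap is pressed down onto the washer (all of step 2 and value of joint cap between 0.0095 and 0.0145 m), for 0.2 s.
At the end, for the whole second after the job is handed in: Rosette on the turntable, packer flat on it and washer flat on the packer, each centred on the spindle within 5 mm and (packer, washer) within 4 mm of its proper height, the cap down on the washer (joint 0.0095 to 0.0145), the stacked parts at rest (all of step 3 and horizontal distance between rosette and seat below 0.005 m and z of rosette in the frame of seat below -0.018 m and linear speed of each of packer, washer, rosette below 0.02 m/s); the robot touches nothing.
It fails at once if a bystander (carving, bottle or gouge) is moved by more than 25 mm or the bottle tipped (distance of any of carving1, carving2, bottle, gouge from where it was at the start of the episode above 0.025 m or angle between bottle's own z axis and vertical above 0.3 rad).
It also fails if it takes over 53 s, if anything falls off the work surface, if the arm or the gripper's body presses on something with over 40 N, if the wrist force passes 120 N, or if a joint passes its speed limit or range.

## Working session

There is one attempt and no reset: what is moved stays moved. The work goes in short steps, Python scripts to look and compute and a tool call to move; the robot and the scene stay as the last step left them, time stands still between calls to the robot, and variables do not carry over. Pictures are saved under pics/ and viewed, at most 10 in all, crops included, and the job is handed in when it is done.

Besides the shell and the picture viewer there is one more tool, called after "Emit:" as name([rows], argument=value, ...), one row to a line, values as JSON. carry_out: Moves the arm, as the interface text tells. Its arguments: {"type":"object","properties":{"motion":{"type":"array","items":{"type":"array"}},"hand":{"type":"number"},"force":{"type":"number"}},"required":["motion"]}

```bash
mkdir -p pics; cat > h.py <<'E'
import numpy as np, cv2
from scipy.spatial.transform import Rotation as R
from station import ctrl, camera, camera_info, finder
def cam(n):
    i=camera_info(n); a=np.array(i['attitude'],float)
    Rm=a if a.shape==(3,3) else R.from_euler('xyz',a).as_matrix()
    return np.array(i['camera_matrix']),np.array(i['dist_coeffs']),np.array(i['origin']),Rm
def ray(n,px):
    K,D,o,Rm=cam(n); u=cv2.undistortPoints(np.array([[px]],float),K,D)[0,0]
    return o,Rm@np.array([u[0],u[1],1])
def atz(n,px,z):
    o,d=ray(n,px); return o+d*(z-o[2])/d[2]
def atd(n,px,dep):
    o,d=ray(n,px); return o+d*dep
def proj(n,P):
    K,D,o,Rm=cam(n); return cv2.projectPoints(np.array(P,float).reshape(-1,3)@np.eye(3),cv2.Rodrigues(Rm.T)[0],-Rm.T@o,K,D)[0][:,0]
def cloud(n,dep):
    K,D,o,Rm=cam(n); v,u=np.mgrid[:420,:560]
    p=cv2.undistortPoints(np.stack([u,v],-1).reshape(-1,1,2).astype(float),K,D)[:,0]
    c=np.c_[p,np.ones(len(p))]*dep.reshape(-1,1)
    return (c@Rm.T+o).reshape(420,560,3)
E
python3 - <<'E'
from h import *
print(camera_info('top')); 
for n in ('scene','top'):
    im,d=camera(n); cv2.imwrite(f'pics/{n}0.png',im); np.save(f'{n}0.npy',d)
    for q in ('packer','washer','seat','cap_top','packer_shelf','washer_shelf','clamp'):
        for r in finder.pinpoint(n,q)[:4]:
            p=np.array(r['location']);i=np.clip(p.round().astype(int),0,[559,419])
            print(n,q,round(r['conf'],2),p.round(1),atd(n,p,d[i[1],i[0]]).round(3))
print(ctrl.get_obs())
E
```

```text
{'camera_matrix': array([[505.95110087,   0.        , 277.55812487],
       [  0.        , 505.95110087, 196.70656705],
       [  0.        ,   0.        ,   1.        ]]), 'dist_coeffs': array([0.06174895, 0.        , 0.        , 0.        , 0.        ]), 'origin': array([ 0.49055912, -0.01836908,  1.67014144]), 'attitude': array([-3.08841161,  0.01614115, -1.55205039])}
scene packer 0.94 [285.8 180.3] [0.411 0.279 0.023]
scene packer 0.89 [316.6 195.2] [0.522 0.273 0.007]
scene packer 0.85 [299.6 213.9] [0.586 0.064 0.072]
scene packer 0.76 [382.5 221.1] [0.75  0.222 0.022]
scene washer 0.68 [230.4 240.5] [ 0.517 -0.134  0.081]
scene seat 0.6 [261.4 228.2] [ 0.523 -0.017  0.052]
scene cap_top 0.75 [263.9 204.7] [ 0.529 -0.013  0.12 ]
scene cap_top 0.73 [330.5 292.6] [ 0.766 -0.111  0.024]
scene packer_shelf 0.87 [283.3 221.7] [0.552 0.04  0.051]
scene washer_shelf 0.84 [244.4 233.6] [ 0.529 -0.095  0.082]
scene clamp 0.65 [265.7 246.2] [ 0.562 -0.056  0.036]
top packer 0.89 [180.9 253.8] [ 0.385  0.325 -0.003]
top packer 0.83 [247.7 195.6] [0.577 0.104 0.067]
top packer 0.81 [197.7
[... 484 characters left out ...]
11.3] [ 0.528 -0.     0.12 ]
{'time_s': 0.8, 'qpos': array([-1.24659526e+00,  2.99872894e-01,  1.52102804e+00, -8.51897230e-06,
        1.32069699e+00, -6.66009184e-02]), 'joint_vel': array([-0.00026434, -0.00071616,  0.00036933, -0.00024102, -0.00122217,
       -0.00073367]), 'tau': array([ 1.83643024e-03, -5.31634283e+01, -3.52894843e+01,  7.09170336e-02,
        2.12731183e-02, -1.99472260e-05]), 'ee_pos': array([ 0.20949974, -0.50851483,  0.20544858]), 'eef_rot': array([-3.14158685e+00,  7.88487695e-06,  3.90804094e-01]), 'force': array([ 0.04531572, -0.1817225 , -0.26900531]), 'moment': array([-0.02104774, -0.02157722, -0.01465053]), 'grip_force': 0.0, 'grip_width': 0.09395881909096178}
```

View pics/top0.png

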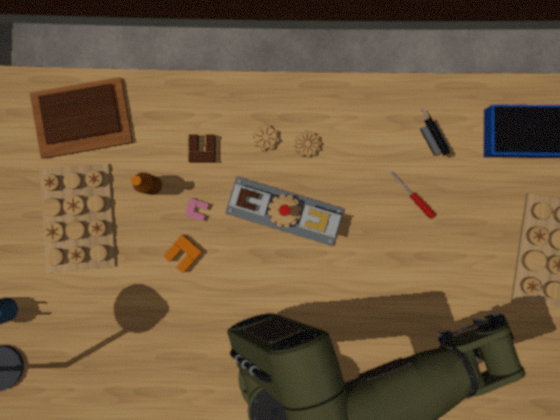

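View pics/scene0.png

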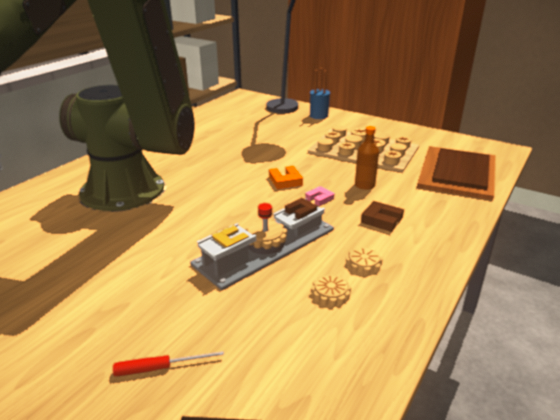

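Packer look-alikes in the top view are orange (182,253), pink (198,209), a large dark one on the bench (202,148), and a small dark one on the shelf (250,200). By the description I choose (250,200), and I'll check it in a close crop.

```bash
python3 - <<'E'
from h import *
im=cv2.imread('pics/top0.png'); c=im[115:255,170:360]; cv2.imwrite('pics/crop.png',cv2.resize(c,None,fx=4,fy=4,interpolation=cv2.INTER_CUBIC))
C=cloud('top',np.load('top0.npy'))
K,D,o,Rm=cam('wrist'); ob=ctrl.get_obs(); T=R.from_euler('xyz',ob['eef_rot']).as_matrix()
print(T.T@(o-ob['ee_pos'])); print((T.T@Rm).round(2),K[0,0])
for z0,z1,n in ((.049,.058,'packer shelf'),(.067,.077,'pshelf/packer top'),(.115,.125,'cap')):
    m=(C[...,2]>z0)&(C[...,2]<z1)&(abs(C[...,0]-.53)<.13)&(abs(C[...,1])<.22); P=C[m]; print(n,len(P),P.mean(0).round(3))
print(ctrl.get_obs()['time_s'])
E
```

```text
[ 0.08176844 -0.00028554 -0.17919346]
[[ 0.   -0.96 -0.28]
 [ 1.    0.    0.  ]
 [-0.   -0.28  0.96]] 302.1363844964755
packer shelf 747 [0.548 0.038 0.053]
pshelf/packer top 625 [ 0.528 -0.035  0.073]
cap 90 [ 0.534 -0.012  0.12 ]
0.8
```

View pics/crop.png

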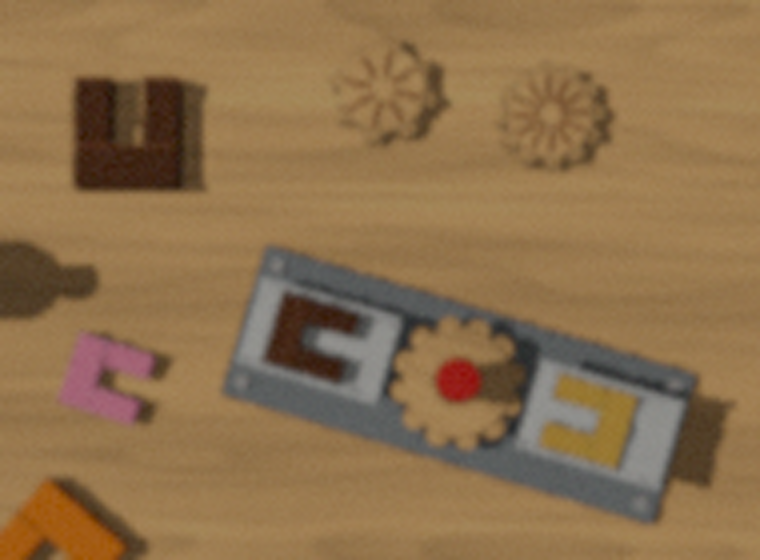

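Confirmed: the small dark fork sits on the packer shelf with its slot facing the spindle. Next I move to an approach pose behind the packer, which also gives a wrist view.

Emit:
carry_out([
  [[0.2, -0.15, -0.2], 0],
  [[0.4, -0.31, -0.35], 0],
  [[0.6, -0.47, -0.35], 0],
  [[0.8, -0.63, -0.35], 0],
  [[1, -0.79, -0.35], 0],
  [[1, -0.79, -0.35], 0],
], hand=1)

```text
time_s: 1.4
ee_pos: [0.3353, -0.2835, 0.276]
eef_rot: [3.141, -0.001, 0.393]
force: [-0.0, -0.1, -0.2]
grip_width: 0.0494
grip_force: 0.0
```

Emit:
carry_out([
  [[0.2, -0.15, 0], 0],
  [[0.4, -0.31, 0], 0],
  [[0.6, -0.47, 0], 0],
  [[0.8, -0.63, 0], 0],
  [[1, -0.79, 0], 0],
  [[1, -0.79, 0], 0],
])

```text
time_s: 2.0
ee_pos: [0.4603, -0.06, 0.2753]
eef_rot: [-3.141, -0.0, 0.396]
force: [0.3, -0.2, 0.4]
grip_width: 0.0021
grip_force: 0.0
```

Emit:
carry_out([
  [[0.2, -0.15, 0], -0.02],
  [[0.4, -0.31, 0], -0.045],
  [[0.6, -0.47, 0], -0.07],
  [[0.8, -0.63, 0], -0.09],
  [[1, -0.79, 0], -0.115],
  [[1, -0.85, 0], -0.138],
  [[1, -0.85, 0], -0.138],
  [[1, -0.85, 0], -0.138],
])

```text
time_s: 2.8
ee_pos: [0.5791, 0.1685, 0.2755]
eef_rot: [3.142, 0.0, 1.254]
force: [-0.6, -0.5, -0.3]
grip_width: 0.0002
grip_force: 0.0
```

```bash
cat > look.py <<'E'
import sys
from h import *
ob=ctrl.get_obs(); print(ob['time_s'],ob['ee_pos'].round(4),ob['eef_rot'].round(4))
im,d=camera('wrist'); cv2.imwrite(f'pics/{sys.argv[1]}.png',im)
C=cloud('wrist',d); np.save(sys.argv[1]+'.npy',C)
for q in sys.argv[2:]:
    for r in finder.pinpoint('wrist',q)[:3]:
        p=np.array(r['location']);i=np.clip(p.round().astype(int),0,[559,419])
        print(q,round(r['conf'],2),p.round(1),C[i[1],i[0]].round(4))
E
python3 look.py w1 packer cap_top packer_shelf washer_shelf washer seat
```

```text
2.8 [0.5791 0.1685 0.2755] [3.1416e+00 3.0000e-04 1.2544e+00]
packer 0.81 [288.7 235.3] [0.5677 0.0993 0.0529]
packer 0.81 [228.  123.2] [ 5.317e-01  2.714e-01 -4.000e-04]
packer 0.81 [123.2 126.5] [ 0.3854  0.315  -0.001 ]
washer_shelf 0.53 [430.7 295. ] [ 0.7515 -0.0807  0.0248]
washer 0.55 [294.8 374.6] [0.5897 0.1916 0.3976]
```

View pics/w1.png

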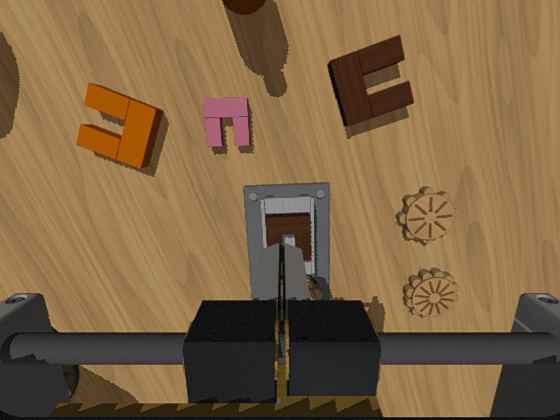

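The wrist view shows the packer at about (288,228) on its shelf, back edge at row ~213, with the station's outer end at (287,187) and the fingers hiding the rest. Now I fit the geometry.

```bash
python3 - <<'E'
from h import *
C=np.load('w1.npy'); d0=np.load('top0.npy'); T=cloud('top',d0)
def rect(P):
    r=cv2.minAreaRect((P[:,:2]*1000).astype(np.float32)); return np.round(r[0],1),np.round(r[1],1),round(r[2],2)
im=cv2.imread('pics/w1.png').astype(int)
near=lambda C:(abs(C[...,0]-.55)<.1)&(abs(C[...,1]-.05)<.22)
dark=im.sum(2)<150
m=near(C)&(C[...,2]>.066)&(C[...,2]<.08); P=C[m]; print('packer w',len(P),np.median(P[:,2]),rect(P))
m=near(C)&(C[...,2]>.006)&(C[...,2]<.017)&(C[...,1]>.1); P=C[m]; print('plate w',len(P),rect(P))
# top view: base plate + shelf outline = everything above .006
m=((abs(T[...,0]-.53)<.15)&(abs(T[...,1]+.01)<.21)&(T[...,2]>.007)&(T[...,2]<.13)).astype(np.uint8)
n,l,s,_=cv2.connectedComponentsWithStats(m); k=1+s[1:,4].argmax(); P=T[l==k]; print('station top',len(P),rect(P))
E
```

```text
packer w 1346 0.07364630384390772 (array([533.2, -18.3]), array([314.6,  59.7]), 74.27)
plate w 2023 (array([578.7, 180.3]), array([174.2, 140. ]), 84.23)
station top 4194 (array([535. , -11.3]), array([371.1, 134. ]), 73.95)
```

```bash
python3 - <<'E'
from h import *
a=np.deg2rad(74.1); u=np.array([np.cos(a),np.sin(a)]); v=np.array([u[1],-u[0]])
C=np.load('w1.npy'); T=cloud('top',np.load('top0.npy'))
c=np.array([.535,-.0113])
def st(P): q=P[:,:2]-c; return np.c_[q@v,q@u,P[:,2]]
def show(n,S): print(n,len(S),'x',np.percentile(S[:,0],[1,50,99]).round(4),'y',np.percentile(S[:,1],[1,50,99]).round(4),'z',np.median(S[:,2]).round(4))
for n,A in (('w',C),('t',T)):
    S=st(A.reshape(-1,3)); S=S[(abs(S[:,0])<.08)&(abs(S[:,1])<.2)]
    f=lambda lo,hi,y0,y1:S[(S[:,2]>lo)&(S[:,2]<hi)&(S[:,1]>y0)&(S[:,1]<y1)]
    show(n+' packer',f(.068,.08,.06,.2)); show(n+' shelf',f(.05,.0565,.06,.2)); show(n+' plate',f(.008,.016,.05,.2))
    show(n+' washer',f(.0805,.09,-.2,-.06)); show(n+' cap',f(.112,.13,-.04,.04)); show(n+' wshelf',f(.07,.077,-.2,-.06))
P=C[(C[...,2]>.07)&(C[...,2]<.08)&(C[...,1]>.05)]
print(cv2.minAreaRect((P[:,:2]*1000).astype(np.float32)))
P=C[(C[...,2]>.05)&(C[...,2]<.061)&(C[...,1]>.05)]
print(cv2.minAreaRect((P[:,:2]*1000).astype(np.float32)))
E
```

```text
w packer 1309 x [-0.0293  0.0058  0.0293] y [0.089  0.1307 0.1496] z 0.0737
w shelf 922 x [-0.0311  0.0012  0.0303] y [0.0636 0.1571 0.1705] z 0.0537
w plate 3055 x [-0.0641  0.0042  0.0643] y [0.0522 0.135  0.1802] z 0.0121
w washer 258 x [-0.0264 -0.0184 -0.0115] y [-0.1409 -0.1147 -0.081 ] z 0.0837
w cap 2 x [-0.0144 -0.0138 -0.0131] y [0.0063 0.0066 0.0068] z 0.1187
w wshelf 20 x [-0.0275 -0.025  -0.0225] y [-0.1642 -0.1585 -0.1543] z 0.0739
t packer 271 x [-0.0302 -0.0007  0.0286] y [0.0895 0.1259 0.1524] z 0.0736
t shelf 267 x [-0.0347 -0.0005  0.0348] y [0.0605 0.0895 0.1721] z 0.0531
t plate 529 x [-0.0654  0.0038  0.068 ] y [0.0509 0.117  0.1848] z 0.012
t washer 261 x [-0.0358  0.002   0.0346] y [-0.1633 -0.1142 -0.0685] z 0.0842
t cap 103 x [-0.0171 -0.0012  0.0162] y [-0.0173 -0.0015  0.0146] z 0.1198
t wshelf 314 x [-0.035  -0.002   0.0339] y [-0.1745 -0.1277 -0.0614] z 0.0739
((567.06982421875, 102.60987854003906), (63.713985443115234, 59.654022216796875), 73.96275329589844)
((594.0183715820312, 220.92623901367188), (339.5129699707031, 75.51449584960938), 77.76033020019531)
```

Emit:
carry_out([
  [[-0.056, 0.038, 0.2], -0.006],
  [[-0.056, 0.038, 0.44], -0.006],
  [[-0.056, 0.038, 0.68], -0.006],
  [[-0.056, 0.038, 0.9], -0.006],
  [[-0.056, 0.038, 0.9], -0.006],
  [[-0.056, 0.038, 0.9], -0.006],
])

```text
time_s: 3.75
ee_pos: [0.5834, 0.1564, 0.0967]
eef_rot: [3.141, -0.0, 1.295]
force: [1.0, -0.4, 0.8]
grip_width: 0.0005
grip_force: 0.0
```

```bash
cat > pos.py <<'E'
from h import *
ob=ctrl.get_obs(); a=np.deg2rad(74); u=np.array([np.cos(a),np.sin(a)]); q=ob['ee_pos'][:2]-[.5346,-.0127]
print('t',ob['time_s'],'stx',(q@[u[1],-u[0]]).round(4),'sty',(q@u).round(4),'z',ob['ee_pos'][2].round(4),'rot',np.rad2deg(ob['eef_rot']).round(2),'F',ob['force'].round(1))
E
python3 pos.py
```

```text
t 3.75 stx 0.0003 sty 0.1759 z 0.0967 rot [ 1.7998e+02 -1.0000e-02  7.4210e+01] F [ 1.  -0.4  0.8]
```

Emit:
carry_out([
  [[0, 0, 0.1], 0],
  [[0, 0, 0.19], 0],
  [[0, 0, 0.19], 0],
  [[0, 0, 0.19], 0],
])

```text
time_s: 4.15
ee_pos: [0.5841, 0.1566, 0.0601]
eef_rot: [3.139, -0.001, 1.295]
force: [1.0, 0.2, 0.4]
grip_width: 0.0005
grip_force: 0.0
```

Emit:
carry_out([
  [[-0.03, 0, 0], 0],
  [[-0.06, 0, 0], 0],
  [[-0.09, 0, 0], 0],
  [[-0.12, 0, 0], 0],
  [[-0.15, 0, 0], 0],
  [[-0.19, 0, 0], 0],
  [[-0.23, 0, 0], 0],
  [[-0.27, 0, 0], 0],
  [[-0.31, 0, 0], 0],
  [[-0.35, 0, 0], 0],
  [[-0.39, 0, 0], 0],
  [[-0.42, 0, 0], 0],
])

```text
time_s: 5.35
ee_pos: [0.5599, 0.0748, 0.0575]
eef_rot: [-3.142, 0.0, 1.295]
force: [0.2, 0.1, 1.4]
grip_width: 0.0002
grip_force: 0.4
```

```bash
python3 pos.py; python3 look.py w2 packer
```

```text
t 5.35 stx 0.0002 sty 0.0911 z 0.0575 rot [-180.      0.     74.22] F [0.2 0.1 1.4]
5.35 [0.5599 0.0748 0.0575] [-3.1415  0.      1.2954]
```

View pics/w2.png

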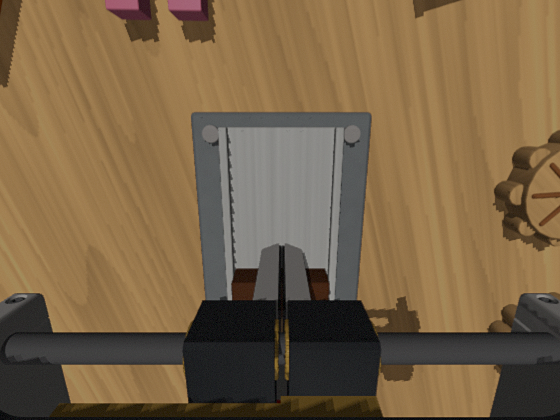

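The packer's back edge (rows 268–300) sits against the fingers and square, so the push is working. I continue.

Emit:
carry_out([
  [[-0.03, 0, 0], 0],
  [[-0.06, 0, 0], 0],
  [[-0.09, 0, 0], 0],
  [[-0.12, 0, 0], 0],
  [[-0.15, 0, 0], 0],
  [[-0.18, 0, 0], 0],
  [[-0.2, 0, 0], 0],
  [[-0.215, 0, 0], 0],
  [[-0.225, 0, 0], 0],
  [[-0.235, 0, 0], 0],
  [[-0.235, 0, 0], 0],
])

```text
time_s: 6.55
ee_pos: [0.5473, 0.0302, 0.0575]
eef_rot: [3.142, 0.0, 1.295]
force: [-0.8, 0.0, 0.3]
grip_width: 0.0006
grip_force: 0.0
```

```bash
python3 pos.py; python3 - <<'E'
from h import *
C=np.load('w2.npy'); a=np.deg2rad(74); u=np.array([np.cos(a),np.sin(a)]); v=np.array([u[1],-u[0]])
ds=np.array([.5599,.0748]); q=C[...,:2]-ds
x,y=q@v,q@u; z=C[...,2]
for lo,hi in((.055,.072),(.0705,.077)):
    m=(z>lo)&(z<hi)&(abs(x)<.029)&(abs(x)>.015)&(abs(y)<.05); print(m.sum(),np.percentile(y[m],[1,50,95,99,100]).round(4))
E
```

```text
t 6.55 stx 0.0004 sty 0.0447 z 0.0575 rot [180.     0.    74.23] F [-0.8  0.   0.3]
558 [-0.0113 -0.0101 -0.0095  0.0339  0.0482]
777 [-0.0218 -0.0149 -0.0101 -0.0097 -0.0093]
```

Emit:
carry_out([
  [[-0.005, 0, 0], 0],
  [[-0.01, 0, 0], 0],
  [[-0.015, 0, 0], 0],
  [[-0.015, 0, 0], 0],
  [[-0.015, 0, 0], 0],
])

```text
time_s: 7.05
ee_pos: [0.5465, 0.0274, 0.0574]
eef_rot: [-3.142, 0.0, 1.296]
force: [-0.6, 0.1, 0.3]
grip_width: 0.0007
grip_force: 0.0
```

```bash
python3 pos.py
```

```text
t 7.05 stx 0.0004 sty 0.0418 z 0.0574 rot [-180.      0.     74.23] F [-0.6  0.1  0.3]
```

Emit:
carry_out([
  [[-0.004, 0, 0], 0],
  [[-0.008, 0, 0], 0],
  [[-0.008, 0, 0], 0],
  [[-0.008, 0, 0], 0],
])

```text
time_s: 7.45
ee_pos: [0.5461, 0.0259, 0.0574]
eef_rot: [-3.142, 0.0, 1.296]
force: [0.3, 0.7, 0.3]
grip_width: 0.0008
grip_force: 0.0
```

```bash
python3 pos.py
```

```text
t 7.45 stx 0.0004 sty 0.0402 z 0.0574 rot [-180.      0.     74.23] F [0.3 0.7 0.3]
```

Emit:
carry_out([
  [[0.1, 0, 0], 0],
  [[0.2, 0, -0.1], 0],
  [[0.3, -0.1, -0.3], 0],
  [[0.3, -0.3, -0.5], 0],
  [[0.3, -0.4, -0.7], 0],
  [[0.3, -0.4, -0.8], 0],
  [[0.3, -0.4, -0.8], 0],
  [[0.3, -0.4, -0.8], 0],
])

```text
time_s: 8.25
ee_pos: [0.4854, 0.1053, 0.217]
eef_rot: [3.142, 0.0, 1.296]
force: [-0.6, -0.2, -0.2]
grip_width: 0.0002
grip_force: 0.0
```

```bash
python3 look.py w3 packer cap_top washer; python3 - <<'E'
from h import *
C=np.load('w3.npy'); a=np.deg2rad(74); u=np.array([np.cos(a),np.sin(a)]); v=np.array([u[1],-u[0]])
q=C[...,:2]-[.5346,-.0127]; x,y=q@v,q@u; z=C[...,2]
def s(n,m): print(n,m.sum(),'x',np.percentile(x[m],[1,50,99]).round(4),'y',np.percentile(y[m],[1,50,99]).round(4),'z',np.percentile(z[m],[2,50,98]).round(4))
s('packer',(z>.066)&(z<.0735)&(abs(x)<.04)&(y>-.04)&(y<.055))
s('cap',(z>.11)&(z<.126)&(abs(x)<.03)&(abs(y)<.03))
s('washer',(z>.081)&(z<.09)&(abs(x)<.029)&(y<-.06)&(y>-.17))
E
```

```text
8.25 [0.4854 0.1053 0.217 ] [3.1415 0.     1.2956]
packer 0.81 [453.9   4.3] [0.7142 0.2515 0.029 ]
packer 0.78 [345.6 276.6] [ 0.5335 -0.0052  0.0713]
packer 0.77 [153.7  44.2] [0.3961 0.3024 0.0282]
cap_top 0.85 [355.7 308.6] [0.5137 0.1315 0.3226]
packer 1590 x [-0.0308 -0.0068  0.0284] y [-0.0222  0.0126  0.0306] z [0.0672 0.0711 0.0726]
cap 397 x [-0.0161  0.0036  0.0156] y [-0.0104  0.0091  0.015 ] z [0.1108 0.1194 0.1209]Traceback (most recent call last):
  File "<stdin>", line 7, in <module>
  File "<stdin>", line 4, in s
    return _quantile_unchecked(
        a, q, axis, out, overwrite_input, method, keepdims, weights)
    return _ureduce(a,
                    func=_quantile_ureduce_func,
    ...<5 lines>...
                    overwrite_input=overwrite_input,
                    method=method)
    r = func(a, **kwargs)
    result = _quantile(arr,
                       quantiles=q,
    ...<2 lines>...
                       out=out,
                       weights=wgt)
    slices_having_nans = np.isnan(arr[-1, ...])
                                  ~~~^^^^^^^^^
IndexError: index -1 is out of bounds for axis 0 with size 0
```

View pics/w3.png

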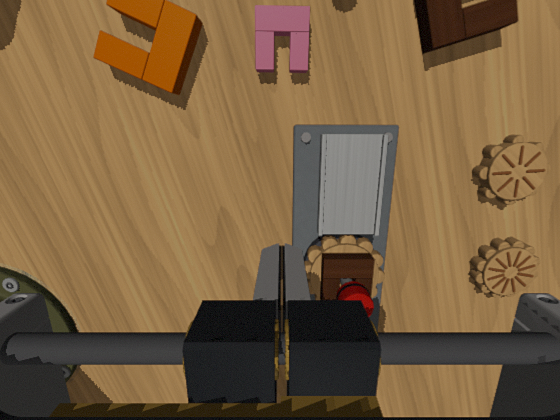

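The packer lies around the spindle on the rosette at (347,275), back edge measured 31 mm from the axis and top at 71–72 mm, so it is home. Next I measure the washer's back edge.

```bash
python3 - <<'E'
from h import *
im=cv2.imread('pics/top0.png'); hsv=cv2.cvtColor(im,cv2.COLOR_BGR2HSV)
T=cloud('top',np.load('top0.npy'))
a=np.deg2rad(74); u=np.array([np.cos(a),np.sin(a)]); v=np.array([u[1],-u[0]])
q=T[...,:2]-[.5346,-.0127]; x,y=q@v,q@u; z=T[...,2]
m=(z>.068)&(z<.095)&(abs(x)<.033)&(y<-.05)&(y>-.18)&(hsv[...,1]>120)
print(m.sum(),np.percentile(x[m],[1,50,99]),np.percentile(y[m],[1,5,50,95,99]),np.median(z[m]))
E
python3 pos.py
```

```text
261 [-0.02809199 -0.00140178  0.02627539] [-0.1370474  -0.13505272 -0.11476331 -0.08063233 -0.07756684] 0.08334899057220735
t 8.45 stx -0.08 sty 0.0997 z 0.2161 rot [-1.7988e+02  6.0000e-02  7.4210e+01] F [-0.5 -0.7 -0.3]
```

Emit:
carry_out([
  [[-0.2, 0.05, 0], 0],
  [[-0.4, 0.1, 0], 0],
  [[-0.6, 0.2, 0], 0],
  [[-0.8, 0.3, 0], 0],
  [[-1, 0.4, 0], 0],
  [[-1, 0.4, 0], 0],
  [[-1, 0.4, 0], 0],
])

```text
time_s: 9.15
ee_pos: [0.5078, -0.1095, 0.2164]
eef_rot: [-3.14, -0.0, 1.294]
force: [0.3, 1.1, -0.1]
grip_width: 0.0008
grip_force: 0.0
```

Emit:
carry_out([
  [[-0.2, 0, 0], 0],
  [[-0.35, 0, 0.1], 0],
  [[-0.35, 0, 0.3], 0],
  [[-0.35, 0, 0.5], 0],
  [[-0.35, 0, 0.5], 0],
  [[-0.35, 0, 0.5], 0],
])

```text
time_s: 9.75
ee_pos: [0.4893, -0.1754, 0.1182]
eef_rot: [-3.141, -0.0, 1.297]
force: [-0.3, 0.5, 0.8]
grip_width: 0.0004
grip_force: 0.0
```

```bash
python3 pos.py; python3 look.py w4 washer; python3 - <<'E'
from h import *
C=np.load('w4.npy'); a=np.deg2rad(74); u=np.array([np.cos(a),np.sin(a)]); v=np.array([u[1],-u[0]])
q=C[...,:2]-[.5346,-.0127]; x,y=q@v,q@u; z=C[...,2]
def s(n,m): print(n,m.sum(),'x',np.percentile(x[m],[1,50,99]).round(4),'y',np.percentile(y[m],[1,50,99]).round(4),'z',np.percentile(z[m],[2,50,98]).round(4))
s('washer',(z>.0815)&(z<.09)&(abs(x)<.04)&(y<-.05)&(y>-.175))
s('cap',(z>.112)&(z<.126)&(abs(x)<.03)&(abs(y)<.03))
E
```

```text
t 9.75 stx 0.0013 sty -0.1689 z 0.1182 rot [-1.7997e+02 -1.0000e-02  7.4300e+01] F [-0.3  0.5  0.8]
9.75 [ 0.4893 -0.1754  0.1182] [-3.1410e+00 -2.0000e-04  1.2967e+00]
washer 0.61 [278.3 155.8] [ 0.5033 -0.1177  0.0735]
washer 0.38 [283.5  26.7] [ 0.5317 -0.033   0.0535]
washer 6438 x [-0.029   0.0011  0.0305] y [-0.141  -0.1125 -0.078 ] z [0.0827 0.0844 0.0857]Traceback (most recent call last):
  File "<stdin>", line 6, in <module>
  File "<stdin>", line 4, in s
    return _quantile_unchecked(
        a, q, axis, out, overwrite_input, method, keepdims, weights)
    return _ureduce(a,
                    func=_quantile_ureduce_func,
    ...<5 lines>...
                    overwrite_input=overwrite_input,
                    method=method)
    r = func(a, **kwargs)
    result = _quantile(arr,
                       quantiles=q,
    ...<2 lines>...
                       out=out,
                       weights=wgt)
    slices_having_nans = np.isnan(arr[-1, ...])
                                  ~~~^^^^^^^^^
IndexError: index -1 is out of bounds for axis 0 with size 0
```

View pics/w4.png

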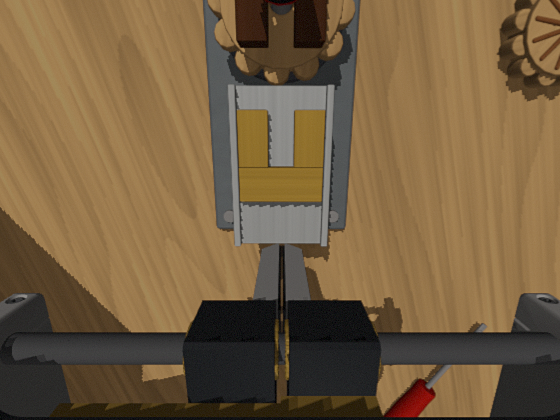

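The washer at (280,160) is square on its shelf with its back edge at row ~203, 141 mm from the axis. The fingers are just behind it, and the packer is visible seated at (280,20). Now I descend and push.

Emit:
carry_out([
  [[0, 0, 0.1], 0],
  [[0, 0, 0.2], 0],
  [[0, 0, 0.2], 0],
  [[0, 0, 0.2], 0],
])

```text
time_s: 10.25
ee_pos: [0.4897, -0.1763, 0.0791]
eef_rot: [3.14, 0.0, 1.296]
force: [0.8, 0.3, 0.4]
grip_width: 0.0004
grip_force: 0.0
```

Emit:
carry_out([
  [[0.03, 0, 0], 0],
  [[0.06, 0, 0], 0],
  [[0.09, 0, 0], 0],
  [[0.12, 0, 0], 0],
  [[0.16, 0, 0], 0],
  [[0.2, 0, 0], 0],
  [[0.24, 0, 0], 0],
  [[0.28, 0, 0], 0],
  [[0.32, 0, 0], 0],
  [[0.36, 0, 0], 0],
  [[0.4, 0, 0], 0],
  [[0.44, 0, 0], 0],
])

```text
time_s: 11.45
ee_pos: [0.5129, -0.0906, 0.0772]
eef_rot: [-3.141, -0.0, 1.296]
force: [-0.3, -1.0, -0.5]
grip_width: 0.0008
grip_force: 0.6
```

```bash
python3 pos.py
```

```text
t 11.45 stx 0.0006 sty -0.0809 z 0.0772 rot [-1.7996e+02 -2.0000e-02  7.4230e+01] F [-0.3 -1.  -0.5]
```

Emit:
carry_out([
  [[0.03, 0, 0], 0],
  [[0.06, 0, 0], 0],
  [[0.09, 0, 0], 0],
  [[0.115, 0, 0], 0],
  [[0.135, 0, 0], 0],
  [[0.155, 0, 0], 0],
  [[0.17, 0, 0], 0],
  [[0.18, 0, 0], 0],
  [[0.19, 0, 0], 0],
  [[0.2, 0, 0], 0],
  [[0.2, 0, 0], 0],
  [[0.2, 0, 0], 0],
])

```text
time_s: 12.65
ee_pos: [0.5233, -0.0548, 0.0775]
eef_rot: [-3.141, 0.003, 1.295]
force: [-5.0, -14.0, 0.3]
grip_width: 0.0006
grip_force: 7.6
```

```bash
python3 pos.py; python3 look.py w5 washer; python3 - <<'E'
from h import *
C=np.load('w5.npy'); a=np.deg2rad(74); u=np.array([np.cos(a),np.sin(a)]); v=np.array([u[1],-u[0]])
q=C[...,:2]-[.5346,-.0127]; x,y=q@v,q@u; z=C[...,2]
def s(n,m):
    if m.sum(): print(n,m.sum(),'x',np.percentile(x[m],[1,50,99]).round(4),'y',np.percentile(y[m],[1,50,99]).round(4),'z',np.percentile(z[m],[2,50,98]).round(4))
s('washer',(z>.0795)&(z<.09)&(abs(x)<.04)&(abs(x)>.016)&(y<.05)&(y>-.05))
s('packer',(z>.066)&(z<.077)&(abs(x)<.035)&(y<.05)&(y>.0))
s('cap',(z>.11)&(z<.126)&(abs(x)<.03)&(abs(y)<.03))
E
```

```text
t 12.65 stx 0.0008 sty -0.0435 z 0.0775 rot [-1.7999e+02  1.7000e-01  7.4220e+01] F [ -5.  -14.    0.3]
12.65 [ 0.5233 -0.0548  0.0775] [-3.1414e+00  3.0000e-03  1.2953e+00]
washer 4119 x [-0.0306 -0.0173  0.0288] y [-0.0333  0.0053  0.0293] z [0.0805 0.0819 0.0833]
packer 1231 x [-0.0278 -0.0013  0.0261] y [0.0105 0.023  0.0306] z [0.07   0.0719 0.0744]
cap 4265 x [-0.0166 -0.0005  0.0159] y [-0.0184 -0.0009  0.0146] z [0.1143 0.1205 0.1218]
```

View pics/w5.png

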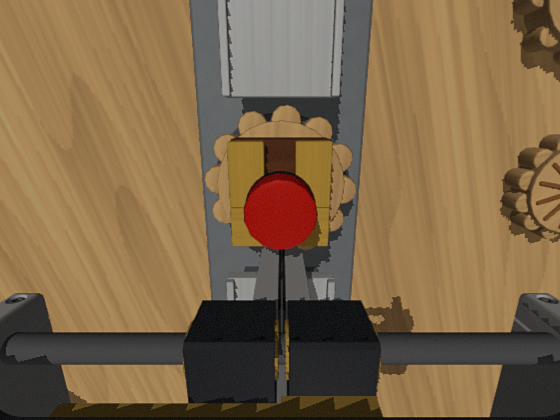

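The washer is stopped against the spindle (about 15 N): centred under the cap at (280,190), top at 82 mm and the packer still in place under it. I back off, rise over the cap and press.

Emit:
carry_out([
  [[-0.05, 0, 0], 0],
  [[-0.15, 0, 0], 0],
  [[-0.15, 0, -0.15], 0],
  [[-0.15, 0, -0.32], 0],
  [[0, 0, -0.32], 0],
  [[0.13, 0, -0.32], 0],
  [[0.205, -0.005, -0.32], 0],
  [[0.205, -0.005, -0.32], 0],
  [[0.205, -0.005, -0.32], 0],
])

```text
time_s: 13.65
ee_pos: [0.5338, -0.0136, 0.1412]
eef_rot: [-3.141, 0.0, 1.296]
force: [0.2, 0.6, 0.4]
grip_width: 0.0007
grip_force: 0.0
```

```bash
python3 pos.py
```

```text
t 13.65 stx -0.0005 sty -0.0011 z 0.1412 rot [-1.7998e+02  1.0000e-02  7.4260e+01] F [0.2 0.6 0.4]
```

Press down to about z = 0.111 first.

Emit:
carry_out([
  [[0, 0, 0.05], 0],
  [[0, 0, 0.09], 0],
  [[0, 0, 0.11], 0],
  [[0, 0, 0.12], 0],
  [[0, 0, 0.13], 0],
  [[0, 0, 0.14], 0],
  [[0, 0, 0.145], 0],
  [[0, 0, 0.15], 0],
  [[0, 0, 0.15], 0],
  [[0, 0, 0.15], 0],
])

```text
time_s: 14.65
ee_pos: [0.5341, -0.0131, 0.1114]
eef_rot: [3.141, -0.0, 1.296]
force: [0.4, -0.1, 1.1]
grip_width: 0.0005
grip_force: 0.5
```

Emit:
carry_out([
  [[0, 0, 0.004], 0],
  [[0, 0, 0.006], 0],
  [[0, 0, 0.006], 0],
])

```text
time_s: 14.95
ee_pos: [0.5341, -0.0131, 0.1103]
eef_rot: [3.141, -0.0, 1.296]
force: [0.9, 1.0, 3.0]
grip_width: 0.0003
grip_force: 1.4
```

Emit:
carry_out([
  [[0, 0, 0.004], 0],
  [[0, 0, 0.006], 0],
  [[0, 0, 0.006], 0],
])

```text
time_s: 15.25
ee_pos: [0.5342, -0.0132, 0.1102]
eef_rot: [3.141, -0.0, 1.296]
force: [-6.2, 1.5, 14.8]
grip_width: 0.0006
grip_force: 7.5
```

The cap stopped dead at z = 0.110 with 15 N, which is about 12 mm of travel. Now I retract straight up and verify.

Emit:
carry_out([
  [[0, 0, -0.1], 0],
  [[-0.2, 0, -0.3], 0],
  [[-0.4, 0, -0.5], 0],
  [[-0.5, 0, -0.5], 0],
  [[-0.5, 0, -0.5], 0],
  [[-0.5, 0, -0.5], 0],
])

```text
time_s: 15.85
ee_pos: [0.5066, -0.1096, 0.2086]
eef_rot: [-3.141, -0.0, 1.294]
force: [0.5, 0.1, 0.1]
grip_width: 0.0004
grip_force: 0.0
```

```bash
python3 pos.py; python3 look.py w6 washer; python3 - <<'E'
from h import *
C=np.load('w6.npy'); a=np.deg2rad(74); u=np.array([np.cos(a),np.sin(a)]); v=np.array([u[1],-u[0]])
q=C[...,:2]-[.5346,-.0127]; x,y=q@v,q@u; z=C[...,2]
def s(n,m):
    if m.sum(): print(n,m.sum(),'x',np.percentile(x[m],[1,50,99]).round(4),'y',np.percentile(y[m],[1,50,99]).round(4),'z',np.percentile(z[m],[2,50,98]).round(4))
s('washer',(z>.0795)&(z<.087)&(abs(x)<.04)&(abs(x)>.02)&(y<.05)&(y>-.05))
s('packer',(z>.066)&(z<.077)&(abs(x)<.035)&(y<.05)&(y>.0))
s('cap',(z>.1)&(z<.126)&(abs(x)<.03)&(abs(y)<.03))
E
```

```text
t 15.85 stx -0.0002 sty -0.1008 z 0.2086 rot [-1.7997e+02 -1.0000e-02  7.4160e+01] F [0.5 0.1 0.1]
15.85 [ 0.5066 -0.1096  0.2086] [-3.1410e+00 -2.0000e-04  1.2944e+00]
washer 1448 x [-0.0308 -0.0212  0.0287] y [-0.0334 -0.0008  0.029 ] z [0.08   0.0815 0.0831]
packer 261 x [-0.0104 -0.0018  0.007 ] y [0.0183 0.0253 0.0308] z [0.0699 0.0716 0.0758]
cap 1358 x [-0.0172 -0.0007  0.0158] y [-0.019  -0.0022  0.014 ] z [0.107  0.1094 0.1109]
```

View pics/w6.png

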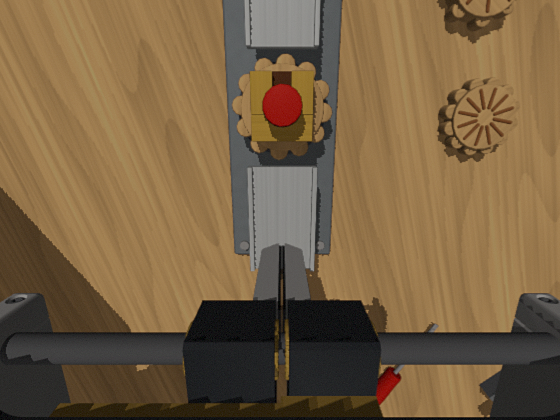

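The stack at (283,105) is centred, the cap top is at 0.1095–0.110 m and the robot is clear of everything. Handing in.

```bash
python3 -c "
from station import ctrl; print(ctrl.hand_in())"
```

```text
the job is handed in; nothing more can be done
None
```

I handed the job in with the packer and washer fully home on the rosette, the red cap pressed down about 12 mm onto the washer, the bystanders untouched and the arm clear; the judge returned no verdict, but my last camera check showed everything in place.

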